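# Feel for the empty cell and stow the block

### The job

Five of the six cells in the grey flap box already hold a wooden block, and the flaps hide which one is empty. Leave the loose wooden block standing where it is while you feel for the empty cell, pressing gently on the flaps with the fingers until you have pushed in the one that gives way; then put the block upright into that cell, all the way down onto its floor, and let go. Leave the other things on the bench where they are.

Things in the scene. Friction and masses are not known exactly. Their poses are not given: they have to be found in the camera images.
- wood_block: The loose wooden block to stow: 28 x 34 x 49 mm (its x, y, z), about 50 g, standing on the table to the robot's left of the box. Origin at the centre of its underside, z up.
- box: Grey plastic box fixed to the table, 110 x 174 mm (its x, y), rim 67 mm high; its front (-x, with a metal label holder) faces the robot within 20 degrees. Two rows (near, far) of three cells 46 x 50 mm (x, y), walls 6 mm, each under an orange spring flap flush with the rim. Five cells hide a block like the loose one; one, different each time, is empty. Origin: centre of the underside.
- cell_1 (a point): Centre of the mouth of the near row, left cell (seen from the robot), at rim height (67 mm above the table, 54 mm above the cell's sprung floor pad); axes as the box's. The cell measures 46 x 50 mm (x, y); a block standing home in it has its underside 54 mm and its top about 5 mm below this point.
- cell_2 (a point): Centre of the mouth of the near row, middle cell (seen from the robot), at rim height (67 mm above the table, 54 mm above the cell's sprung floor pad); axes as the box's. The cell measures 46 x 50 mm (x, y); a block standing home in it has its underside 54 mm and its top about 5 mm below this point.
- cell_3 (a point): Centre of the mouth of the near row, right cell (seen from the robot), at rim height (67 mm above the table, 54 mm above the cell's sprung floor pad); axes as the box's. The cell measures 46 x 50 mm (x, y); a block standing home in it has its underside 54 mm and its top about 5 mm below this point.
- cell_4 (a point): Centre of the mouth of the far row, left cell (seen from the robot), at rim height (67 mm above the table, 54 mm above the cell's sprung floor pad); axes as the box's. The cell measures 46 x 50 mm (x, y); a block standing home in it has its underside 54 mm and its top about 5 mm below this point.
- cell_5 (a point): Centre of the mouth of the far row, middle cell (seen from the robot), at rim height (67 mm above the table, 54 mm above the cell's sprung floor pad); axes as the box's. The cell measures 46 x 50 mm (x, y); a block standing home in it has its underside 54 mm and its top about 5 mm below this point.
- cell_6 (a point): Centre of the mouth of the far row, right cell (seen from the robot), at rim height (67 mm above the table, 54 mm above the cell's sprung floor pad); axes as the box's. The cell measures 46 x 50 mm (x, y); a block standing home in it has its underside 54 mm and its top about 5 mm below this point.
- flap_1 (a joint): Angle (rad) of the orange flap, 42 x 47 x 3 mm, of cell_1 (near row, left): 0 shut, grows as it is pushed down into the cell, at most 1.5. Hinged on the cell's far (+x) edge; a light spring (under 1 N at its middle) shuts it. Over a stored block (2 mm below, on a floor pad sprung 5 mm, 1 to 9 N) it resists and stops under 0.35 rad; in the empty cell it gives way freely. A block put in swings it down to the far wall.
- flap_2 (a joint): Angle (rad) of the orange flap, 42 x 47 x 3 mm, of cell_2 (near row, middle): 0 shut, grows as it is pushed down into the cell, at most 1.5. Hinged on the cell's far (+x) edge; a light spring (under 1 N at its middle) shuts it. Over a stored block (2 mm below, on a floor pad sprung 5 mm, 1 to 9 N) it resists and stops under 0.35 rad; in the empty cell it gives way freely. A block put in swings it down to the far wall.
- flap_3 (a joint): Angle (rad) of the orange flap, 42 x 47 x 3 mm, of cell_3 (near row, right): 0 shut, grows as it is pushed down into the cell, at most 1.5. Hinged on the cell's far (+x) edge; a light spring (under 1 N at its middle) shuts it. Over a stored block (2 mm below, on a floor pad sprung 5 mm, 1 to 9 N) it resists and stops under 0.35 rad; in the empty cell it gives way freely. A block put in swings it down to the far wall.
- flap_4 (a joint): Angle (rad) of the orange flap, 42 x 47 x 3 mm, of cell_4 (far row, left): 0 shut, grows as it is pushed down into the cell, at most 1.5. Hinged on the cell's far (+x) edge; a light spring (under 1 N at its middle) shuts it. Over a stored block (2 mm below, on a floor pad sprung 5 mm, 1 to 9 N) it resists and stops under 0.35 rad; in the empty cell it gives way freely. A block put in swings it down to the far wall.
- flap_5 (a joint): Angle (rad) of the orange flap, 42 x 47 x 3 mm, of cell_5 (far row, middle): 0 shut, grows as it is pushed down into the cell, at most 1.5. Hinged on the cell's far (+x) edge; a light spring (under 1 N at its middle) shuts it. Over a stored block (2 mm below, on a floor pad sprung 5 mm, 1 to 9 N) it resists and stops under 0.35 rad; in the empty cell it gives way freely. A block put in swings it down to the far wall.
- flap_6 (a joint): Angle (rad) of the orange flap, 42 x 47 x 3 mm, of cell_6 (far row, right): 0 shut, grows as it is pushed down into the cell, at most 1.5. Hinged on the cell's far (+x) edge; a light spring (under 1 N at its middle) shuts it. Over a stored block (2 mm below, on a floor pad sprung 5 mm, 1 to 9 N) it resists and stops under 0.35 rad; in the empty cell it gives way freely. A block put in swings it down to the far wall.
- glue_bottle: White and red glue bottle lying at the right, 74 x 189 x 65 mm; a bystander. Origin under its centre.
- sanding_block: Brown cork sanding block at the right, 60 x 100 x 31 mm; a bystander. Origin under its centre.
- eraser: White eraser behind the loose block, 18 x 43 x 12 mm; a bystander. Origin under its centre.

How it is judged (in metres and radians):
On the way:
1. the empty cell is found: its flap is pushed at least 0.45 rad (about 11 mm at its middle) open by the fingers, the loose block still standing where it was (within 20 mm) (distance of wood_block from where it was at the start of the episode below 0.02 m and (value of joint flap_1 above 0.45 rad or value of joint flap_2 above 0.45 rad or value of joint flap_3 above 0.45 rad or value of joint flap_4 above 0.45 rad or value of joint flap_5 above 0.45 rad or value of joint flap_6 above 0.45 rad) and contact force between the fingers and box above 0.05 N), for 0.05 s.
At the end, for the whole second after the job is handed in: The loose block stands upright (within 0.2 rad, same end up as at the start) at rest in a cell of the box, within 17 mm of the cell's middle, its underside at least 48 mm below the rim (within 6 mm of the cell's floor pad) (((horizontal distance between wood_block and cell_1 below 0.017 m and z of wood_block in the frame of cell_1 below -0.048 m) or (horizontal distance between wood_block and cell_2 below 0.017 m and z of wood_block in the frame of cell_2 below -0.048 m) or (horizontal distance between wood_block and cell_3 below 0.017 m and z of wood_block in the frame of cell_3 below -0.048 m) or (horizontal distance between wood_block and cell_4 below 0.017 m and z of wood_block in the frame of cell_4 below -0.048 m) or (horizontal distance between wood_block and cell_5 below 0.017 m and z of wood_block in the frame of cell_5 below -0.048 m) or (horizontal distance between wood_block and cell_6 below 0.017 m and z of wood_block in the frame of cell_6 below -0.048 m)) and angle between wood_block's own z axis and vertical below 0.2 rad and linear speed of wood_block below 0.02 m/s); the robot touches nothing.
It fails at once if the box or a flap is pressed with more than 80 N by the fingers or by the block (contact force between any of the fingers, wood_block and box above 80 N).
It fails at once if the glue bottle, sanding block or eraser is moved more than 30 mm (distance of any of glue_bottle, sanding_block, eraser from where it was at the start of the episode above 0.03 m).
It also fails if it takes over 64 s, if anything falls off the work surface, if the arm or the gripper's body presses on something with over 40 N, if the wrist force passes 120 N, or if a joint passes its speed limit or range.

### The arm

A 6-joint arm with a two-finger parallel gripper is mounted at the origin on a cart in front of the work surface, level with it; the furniture and walls round the work are solid. World frame = base frame: x ahead of the robot, y to its left, z up, the work surface at z = 0. Lengths are in mm, angles in rad, forces in N, time in s.
With the tool pointing down it reaches from about 275 to 1000 mm from the base axis. Payload 8.4 kg.
Tool frame: the origin (TCP) lies at the very end of the fingers, on their centre line; the grasp point (between the pads) lies 19 mm behind it (r.tcp_to_grasp is the distance from the TCP to the grasp point, in mm); z points along the fingers, y is the line along which they close (so a half turn about z gives the same grasp; the last joint's range is limited). The gripper opens to 85 mm and grips with 20 to 120 N. Pads are 22 mm wide; open, the fingers measure 114 mm over their backs; the gripper's body (76 mm by 85 mm) begins 54 mm behind the grasp point. The pads swing forward as they close: fully open they stand 13 mm farther back than shut.
Start: joints at [-1.105, 0.353, 1.633, -0, 1.155, -0.002], TCP at [281.826, -557.855, 231.281] pointing down, gripper open.
Joint ranges: [-2.63, 2.63], [-0.92, 2.1], [0.06, 2.66], [-1.3, 4.44], [0, 2.69], [-3.02, 3.02]. Speed limits (rad/s): [2.22, 2.22, 2.79, 3.14, 3.14, 3.14].

### API

Orientations are given as [roll, pitch, yaw] about the fixed x, y, z axes, in that order (R = Rz(yaw) Ry(pitch) Rx(roll)).
In Python, from rig import r gives the robot as it stands. The module is installed in compiled form; this text tells all that it offers.
- The arm moves only by the tool play_rows, never from a script. Its argument "rows" is a list of rows, each an object with "dp": the shift along the tool's x, y, z in units of 40 mm (1.0 is 40 mm), a list of three; "turn": the turn, a rotation vector about the tool's x, y, z in units of 6 degrees (1.0 is 6 degrees), a list of three; "fingers": the closure, from 0 (fully open) to 1 (shut). In form: [{"dp": [tx, ty, tz], "turn": [wx, wy, wz], "fingers": fingers}, ...]. A call has 1 to 5 rows; each row shifts and turns the commanded pose from where the row before left it, along the tool's axes as they then stand; what a row does not reach is not made up. A row lasts 1/12 s, in which the tool goes at most 41.7 mm and 7.16 degrees, less where a joint would pass 70% of its speed; a pose out of reach is approached as far as the arm can. A call is refused whole if a number of a shift passes 1 or a number of a turn 1, either way. A call with a gripper value outside its range is refused whole. The fingers move at their own pace and stop on an object; "force" is the grip in N (left out, the last holds). Time passes only in rows, so rows that do not move let the fingers close. It gives the time, the measured TCP pose, the force, the opening and the grip force at its end, in the units of the state.
- r.sense(): the state, without advancing time (a new reading comes with each control period).
- r.grab_frame(name): name is "scene" or "top" or "wrist"; returns a dict with "pixels" (480x640x3 uint8, red, green, blue), "fx", "fy", "cx", "cy" (pixels), "pose" (4x4, takes a point from camera to world coordinates). Camera axes: x right, y down, z forward; pixel columns grow to the right and rows downward; lengths in mm; the calibration is good to about 2 mm. A picture is of the moment at which its call begins. There is no depth.
- r.sign_off(): hands the job in; it is judged then, once.
The state is a dict: "clock": time; "qpos": joint angles; "qvel": joint speeds; "joint_efforts": joint torques, N m; "eef_pos": TCP position; "tcp_rot": TCP orientation; "contact_force": force on the tool from outside, world axes, zero at the start; "wrist_torque": the same for the moment, N m; "opening": opening from 0.0 (shut) to 1.0 (fully open); "grasp_force": force on a finger pad.
Only numpy, scipy, OpenCV 4.12 (cv2) and the standard library are available. Lean on these libraries where they do the work, as an engineer would, in place of code of your own. Each camera call takes 0.05 s, during which the arm holds its last target. There are 200 camera calls.

## Working session

There is one attempt and no reset: what is moved stays moved. The work goes in short steps, Python scripts to look and compute and a tool call to move; the robot and the scene stay as the last step left them, time stands still between calls to the robot, and variables do not carry over. Pictures are saved under pics/ and viewed, at most 10 in all, crops included, and the job is handed in when it is done.

Besides the shell and the picture viewer there is one more tool, called by a JSON object that holds its "op" and its "data". play_rows: Moves the arm, as the interface text tells. Its arguments: {"type":"object","properties":{"rows":{"type":"array"},"force":{"type":"number"}},"required":["rows"]}

```bash
mkdir -p pics && cat > h.py <<'E'
import numpy as np, cv2
from rig import r
def snap(name,fn):
    f=r.grab_frame(name); cv2.imwrite('pics/'+fn,f['pixels'][:,:,::-1]); np.savez('pics/'+fn[:-4],**f); return f
def ray(f,u,v):
    T=np.array(f['pose']); d=T[:3,:3]@np.array([(u-f['cx'])/f['fx'],(v-f['cy'])/f['fy'],1]); return T[:3,3],d
def onz(f,u,v,z):
    o,d=ray(f,u,v); return o+d*(z-o[2])/d[2]
def proj(f,p):
    T=np.array(f['pose']); c=T[:3,:3].T@(np.asarray(p)-T[:3,3]); return [f['fx']*c[0]/c[2]+f['cx'],f['fy']*c[1]/c[2]+f['cy']]
def two(f,a,g,b):
    o1,d1=ray(f,*a);o2,d2=ray(g,*b)
    A=np.stack([d1,-d2],1);s=np.linalg.lstsq(A,o2-o1,rcond=None)[0]
    p,q=o1+s[0]*d1,o2+s[1]*d2; return (p+q)/2,np.linalg.norm(p-q)
E
python3 - <<'E'
from h import *
for n in("top","scene"):
    f=snap(n,n+'0.png'); print(n,f['fx'],np.round(f['pose'],2).tolist())
s=r.sense(); print(s); print(r.tcp_to_grasp)
a=cv2.imread('pics/top0.png');b=cv2.imread('pics/scene0.png')
E
```

```text
top 442.4221313510612 [[-0.03, -0.99, 0.16, 383.25], [-1.0, 0.03, -0.01, -5.54], [0.0, -0.16, -0.99, 1068.65], [0.0, 0.0, 0.0, 1.0]]
scene 549.8976483779045 [[-0.66, -0.48, 0.58, -200.7], [-0.75, 0.42, -0.51, 638.74], [0.0, -0.77, -0.64, 900.94], [0.0, 0.0, 0.0, 1.0]]
{'clock': 0.1, 'qpos': array([-1.10539269e+00,  3.53561430e-01,  1.63408136e+00, -2.69487850e-05,
        1.15520941e+00, -2.37954551e-03]), 'qvel': array([ 7.53322824e-04, -9.31283821e-04, -6.11511099e-04, -1.23585502e-03,
        1.09687737e-03,  2.63358972e-05]), 'joint_efforts': array([ 3.82400758e-04, -6.06357908e+01, -3.42819285e+01, -2.38499541e-05,
        3.93212627e-03, -1.30159435e-05]), 'eef_pos': array([ 281.62325662, -557.45893272,  230.63842469]), 'tcp_rot': array([-3.14033306e+00,  2.16439712e-05,  4.67794091e-01]), 'contact_force': array([0.16369897, 0.37130047, 0.15798615]), 'wrist_torque': array([ 0.01361813,  0.01441157, -0.01546249]), 'grasp_force': 0.0, 'opening': 0.9940205866583112}
18.700000000000003
```

View pics/top0.png

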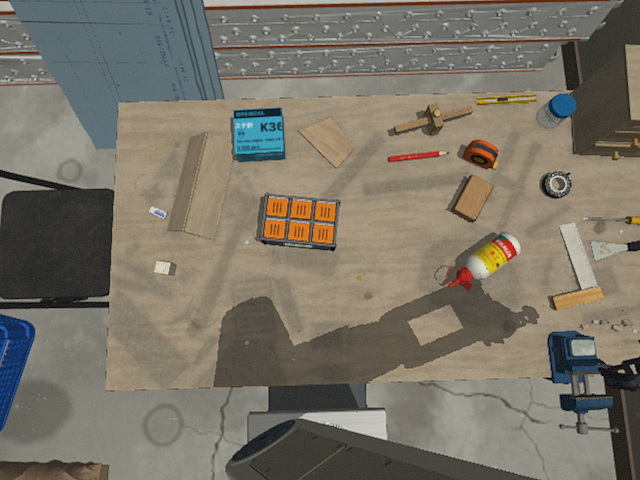

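View pics/scene0.png

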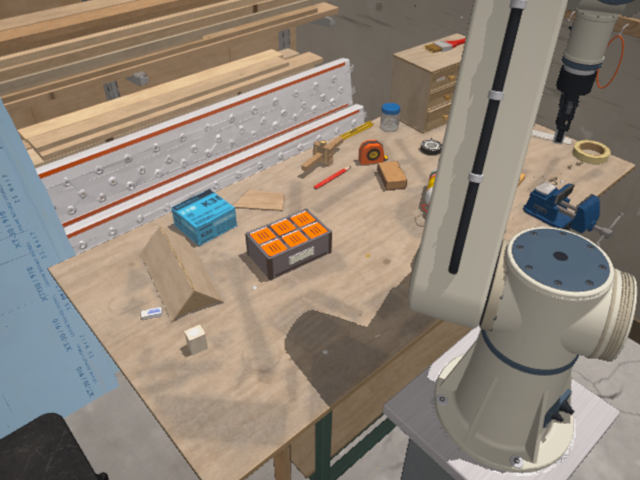

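The top view shows six orange flaps around (300,221) and the block at (165,268). The scene view shows the box at (290,243) and the block at (195,338). A wooden prism stands left of the box. I'll measure the flaps and the block from both views.

```bash
cat > m1.py <<'E'
from h import *
def blobs(img,win,lo,hi,amin):
    h=cv2.cvtColor(img,cv2.COLOR_RGB2HSV); m=cv2.inRange(h,lo,hi)
    k=np.zeros_like(m); x0,y0,x1,y1=win; k[y0:y1,x0:x1]=m[y0:y1,x0:x1]
    n,_,st,c=cv2.connectedComponentsWithStats(cv2.morphologyEx(k,cv2.MORPH_CLOSE,np.ones((2,2))),connectivity=4)
    return [(np.round(c[i],1).tolist(),st[i].tolist()) for i in range(1,n) if st[i][4]>=amin]
if __name__=='__main__':
    F={n:dict(np.load('pics/%s0.npz'%n)) for n in('top','scene')}
    W={'top':(250,180,350,260),'scene':(230,195,345,285)}
    B={'top':(145,252,185,285),'scene':(175,315,215,360)}
    for n,f in F.items():
        print(n)
        for b in blobs(f['pixels'],W[n],(5,150,120),(22,255,255),30): print(b, np.round(onz(f,*b[0],67),1))
        x0,y0,x1,y1=B[n]; c=f['pixels'][y0:y1,x0:x1]
        cv2.imwrite('pics/b_%s.png'%n,cv2.resize(c[:,:,::-1],None,fx=10,fy=10,interpolation=cv2.INTER_NEAREST))
    a=cv2.imread('pics/b_top.png');b=cv2.imread('pics/b_scene.png')
    H=max(a.shape[0],b.shape[0]); p=lambda i:cv2.copyMakeBorder(i,0,H-i.shape[0],0,0,0)
    cv2.imwrite('pics/b.png',np.hstack([p(a),p(b)]))
E
python3 m1.py
```

```text
top
([277.9, 208.0], [267, 199, 23, 19, 360]) [615.5  77.7  67. ]
([301.9, 210.4], [291, 201, 23, 20, 361]) [608.2  22.3  67. ]
([325.9, 212.7], [315, 203, 22, 20, 361]) [601.1 -33.1  67. ]
([275.5, 229.9], [265, 221, 22, 19, 370]) [564.1  84.   67. ]
([299.5, 232.3], [289, 223, 22, 20, 370]) [556.9  29.   67. ]
([323.7, 234.7], [313, 225, 22, 20, 369]) [549.7 -26.4  67. ]
scene
([303.5, 219.9], [291, 212, 26, 16, 221]) [597.8 -28.8  67. ]
([284.0, 228.2], [272, 221, 25, 16, 232]) [604.3  26.6  67. ]
([315.4, 231.1], [303, 224, 26, 16, 227]) [547.  -22.5  67. ]
([263.6, 236.4], [251, 229, 26, 16, 240]) [612.3  81.3  67. ]
([295.6, 239.6], [283, 232, 26, 16, 236]) [554.2  32.4  67. ]
([274.8, 248.4], [262, 240, 26, 17, 249]) [561.8  87.7  67. ]
```

View pics/b.png

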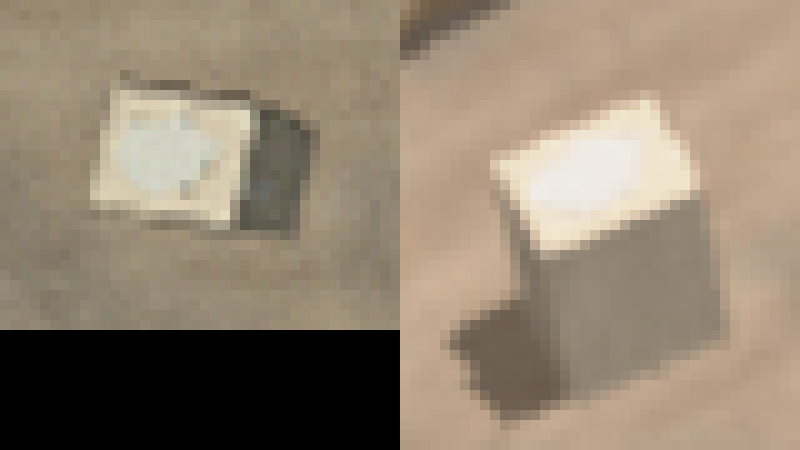

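The crop shows the block's top face: about (162.4,267.4) in the top view, with corners read off in both views. I'll triangulate them.

```bash
python3 - <<'E'
from h import *
T,S=[dict(np.load('pics/%s0.npz'%n)) for n in('top','scene')]
# flaps: order cell1..6
ft=[(275.5,229.9),(299.5,232.3),(323.7,234.7),(277.9,208),(301.9,210.4),(325.9,212.7)]
fs=[(274.8,248.4),(295.6,239.6),(315.4,231.1),(263.6,236.4),(284,228.2),(303.5,219.9)]
P=[]
for a,b in zip(ft,fs):
    p,e=two(T,a,S,b);P.append(p);print(np.round(p,1),round(e,1))
P=np.array(P);c=P.mean(0);y=P[[0,3]].mean(0)-P[[2,5]].mean(0);x=P[3:].mean(0)-P[:3].mean(0)
print('ctr',c,'yaw',np.arctan2(-y[0],y[1]),np.arctan2(x[1],x[0]),np.linalg.norm(x),np.linalg.norm(y))
# block top corners: far-left, far-right, near-right, near-left
bt=np.array([(11.5,8.8),(25.5,10.5),(23.5,22),(9,20.5)])+(145,252)-.25
bs=np.array([(9.3,16),(25,9.5),(30,19),(14.3,25.5)])+(175,315)-.25
# scene order: left, top(far), right, bottom
for k in range(4):
    q=[two(T,bt[i],S,bs[(i+k)%4]) for i in range(4)]
    if sum(e for _,e in q)<25:
        B=np.array([p for p,_ in q]);print(k,np.round(B,1).tolist(),[round(e,1) for _,e in q],B.mean(0))
for f,b in((T,bt),(S,bs)):
    q=np.array([onz(f,*u,49) for u in b]);print(q.mean(0),np.round(q[:,:2],1).tolist())
E
```

```text
[565.2  84.7  62.9] 1.0
[557.7  29.3  62.9] 0.4
[550.7 -26.2  62.6] 0.7
[616.6  78.2  62.4] 0.3
[609.5  22.5  61.6] 0.3
[602.4 -33.   61.9] 0.6
ctr [583.67890007  25.92238587  62.39289941] yaw -0.12842993595047536 -0.12915100445621544 52.084312274069894 112.01981849532046
0 [[503.6, 362.6, 48.5], [498.5, 330.1, 47.6], [472.4, 335.0, 45.7], [476.7, 367.7, 48.3]] [np.float64(0.5), np.float64(0.3), np.float64(0.3), np.float64(0.5)] [487.78330246 348.86572391  47.52698238]
[487.56247941 348.27629892  49.        ] [[503.4, 362.3], [498.5, 329.8], [472.0, 333.8], [476.4, 367.2]]
[486.71090849 349.44698542  49.        ] [[503.4, 363.0], [497.2, 330.5], [469.9, 336.2], [476.3, 368.0]]
```

{"op": "play_rows", "data": {"rows": [{"dp": [0,0,0],"turn": [0,0,1],"fingers": 1},{"dp": [0,0,0],"turn": [0,0,1],"fingers": 1},{"dp": [0,0,0],"turn": [0,0,1],"fingers": 1},{"dp": [0,0,0],"turn": [0,0,1],"fingers": 1},{"dp": [0,0,0],"turn": [0,0,1],"fingers": 1}]}}

```text
clock: 0.52
eef_pos: [281.7, -557.6, 230.8]
tcp_rot: [-3.141, 0.0, -0.061]
contact_force: [-1.1, 0.2, 0.5]
opening: 0.3
grasp_force: 0.0
```

Box centre is about (582,27) with yaw −0.128. The block is at (487,349) with yaw about −0.15. Moving to cell 3.

{"op": "play_rows", "data": {"rows": [{"dp": [0,0,0],"turn": [0,0,0.64],"fingers": 1},{"dp": [0.316,-0.937,0],"turn": [0,0,0],"fingers": 1},{"dp": [0.316,-0.937,0],"turn": [0,0,0],"fingers": 1},{"dp": [0.316,-0.937,0],"turn": [0,0,0],"fingers": 1},{"dp": [0.316,-0.937,0],"turn": [0,0,0],"fingers": 1}]}}

```text
clock: 0.93
eef_pos: [350.4, -413.6, 230.8]
tcp_rot: [-3.141, 0.001, -0.124]
contact_force: [0.4, 0.0, 0.2]
opening: -0.0
grasp_force: 0.0
```

{"op": "play_rows", "data": {"rows": [{"dp": [0.316,-0.937,0],"turn": [0,0,0],"fingers": 1},{"dp": [0.316,-0.937,0],"turn": [0,0,0],"fingers": 1},{"dp": [0.316,-0.937,0],"turn": [0,0,0],"fingers": 1},{"dp": [0.316,-0.937,0],"turn": [0,0,0],"fingers": 1},{"dp": [0.316,-0.937,0],"turn": [0,0,0],"fingers": 1}]}}

```text
clock: 1.35
eef_pos: [436.3, -235.1, 231.2]
tcp_rot: [-3.141, 0.0, -0.123]
contact_force: [0.9, -0.7, 0.7]
opening: 0.002
grasp_force: 0.0
```

{"op": "play_rows", "data": {"rows": [{"dp": [0.316,-0.937,0],"turn": [0,0,0],"fingers": 1},{"dp": [0.316,-0.937,0],"turn": [0,0,0],"fingers": 1},{"dp": [0.316,-0.937,0],"turn": [0,0,0],"fingers": 1},{"dp": [0.316,-0.937,0],"turn": [0,0,0],"fingers": 1},{"dp": [0,0,0],"turn": [0,0,0],"fingers": 1}]}}

```text
clock: 1.77
eef_pos: [506.9, -89.1, 231.3]
tcp_rot: [-3.139, -0.001, -0.119]
contact_force: [0.2, -0.6, -0.4]
opening: -0.001
grasp_force: 0.0
```

```bash
python3 - <<'E'
from h import *
f=snap('wrist','w1.png'); print(f['fx'],np.round(f['pose'],2).tolist(),r.sense()['eef_pos'],r.sense()['tcp_rot'])
E
```

```text
396.5460726021604 [[-0.12, -0.95, -0.3, 584.05], [-0.99, 0.11, 0.04, -98.86], [-0.0, 0.3, -0.95, 373.27], [0.0, 0.0, 0.0, 1.0]] [505.61953336 -91.39730402 231.05055283] [-3.14101395e+00  8.98887262e-05 -1.18209275e-01]
```

View pics/w1.png

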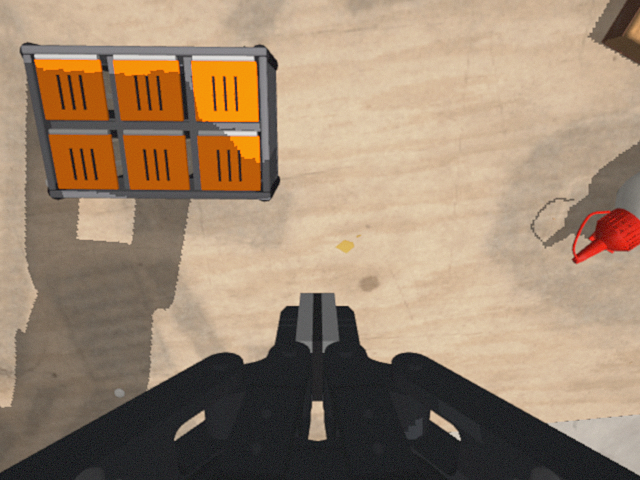

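The wrist view shows all six flaps at about (35..260, 55..190) and the fingertips at (317,295). Using it to refine the box position.

```bash
cat > m2.py <<'E'
import sys
from h import *
from m1 import blobs
def cells(f,z=67):
    b=blobs(f['pixels'],(0,0,640,480),(5,150,90),(25,255,255),400)
    out=[]
    for c,s in b:
        x,y,w,h,a=s; out.append((onz(f,x+w/2-.5,y+h/2-.5,z)[:2],onz(f,*c,z)[:2],s))
    return out
if __name__=='__main__':
    f=dict(np.load('pics/%s.npz'%sys.argv[1])); 
    for o in cells(f): print(np.round(o[0],1),np.round(o[1],1),o[2])
E
python3 m2.py w1
```

```text
[619.5  76.9] [619.6  76.1] [35, 60, 75, 62, 3688]
[612.6  21.4] [612.6  20.9] [114, 61, 71, 61, 3685]
[605.4 -33.7] [605.5 -34.3] [192, 62, 68, 61, 3833]
[568.2  83.5] [568.2  82.7] [49, 135, 71, 56, 3170]
[561.2  28. ] [561.2  27.6] [124, 136, 67, 55, 3142]
[554.3 -27.1] [554.2 -27.7] [198, 136, 64, 56, 3199]
```

{"op": "play_rows", "data": {"rows": [{"dp": [0.4,-0.88,0],"turn": [0,0,0.1],"fingers": 1},{"dp": [0.39,-0.87,0],"turn": [0,0,0],"fingers": 1},{"dp": [0,0,1],"turn": [0,0,0],"fingers": 1},{"dp": [0,0,1],"turn": [0,0,0],"fingers": 1},{"dp": [0,0,1],"turn": [0,0,0],"fingers": 1}]}}

```text
clock: 2.23
eef_pos: [545.1, -29.4, 110.3]
tcp_rot: [3.141, -0.002, -0.133]
contact_force: [0.5, -0.9, 0.1]
opening: 0.003
grasp_force: 0.0
```

{"op": "play_rows", "data": {"rows": [{"dp": [0,0,0.6],"turn": [0,0,0],"fingers": 1},{"dp": [0,0,0],"turn": [0,0,0],"fingers": 1},{"dp": [0,0,0],"turn": [0,0,0],"fingers": 1},{"dp": [0,0,0],"turn": [0,0,0],"fingers": 1}]}}

```text
clock: 2.57
eef_pos: [545.8, -29.7, 88.7]
tcp_rot: [-3.142, -0.002, -0.134]
contact_force: [1.1, -1.1, 1.5]
opening: 0.003
grasp_force: 0.0
```

{"op": "play_rows", "data": {"rows": [{"dp": [0,0.05,0.5],"turn": [0,0,0],"fingers": 1},{"dp": [0,0.03,0.12],"turn": [0,0,0],"fingers": 1},{"dp": [0,0,0.05],"turn": [0,0,0],"fingers": 1},{"dp": [0,0,0],"turn": [0,0,0],"fingers": 1},{"dp": [0,0,0],"turn": [0,0,0],"fingers": 1}]}}

```text
clock: 2.98
eef_pos: [545.7, -32.6, 62.8]
tcp_rot: [-3.142, -0.003, -0.133]
contact_force: [-2.3, 0.2, 8.2]
opening: 0.003
grasp_force: 4.1
```

Cell 3 resists with 8 N at 4 mm depth, so it's occupied. On to cell 6.

{"op": "play_rows", "data": {"rows": [{"dp": [0,0,-0.5],"turn": [0,0,0],"fingers": 1},{"dp": [0.65,-0.08,0],"turn": [0,0,0],"fingers": 1},{"dp": [0.64,-0.09,0],"turn": [0,0,0],"fingers": 1},{"dp": [0,0,0],"turn": [0,0,0],"fingers": 1},{"dp": [0,0,0.3],"turn": [0,0,0],"fingers": 1}]}}

```text
clock: 3.4
eef_pos: [599.8, -32.6, 71.7]
tcp_rot: [-3.141, -0.006, -0.133]
contact_force: [0.6, 0.2, 0.3]
opening: -0.006
grasp_force: 0.0
```

{"op": "play_rows", "data": {"rows": [{"dp": [0,0,0.15],"turn": [0,0,0],"fingers": 1},{"dp": [0,0,0.05],"turn": [0,0,0],"fingers": 1},{"dp": [0,0,0],"turn": [0,0,0],"fingers": 1},{"dp": [0,0,0],"turn": [0,0,0],"fingers": 1}]}}

```text
clock: 3.73
eef_pos: [596.3, -32.4, 61.3]
tcp_rot: [3.142, -0.001, -0.133]
contact_force: [-0.2, -0.6, 12.0]
opening: 0.003
grasp_force: 5.9
```

Cell 6 is occupied too (12 N). On to cell 5.

{"op": "play_rows", "data": {"rows": [{"dp": [0,0,-0.5],"turn": [0,0,0],"fingers": 1},{"dp": [0.02,-0.7,0],"turn": [0,0,0],"fingers": 1},{"dp": [0.01,-0.7,0],"turn": [0,0,0],"fingers": 1},{"dp": [0,0,0],"turn": [0,0,0],"fingers": 1},{"dp": [0,0,0.3],"turn": [0,0,0],"fingers": 1}]}}

```text
clock: 4.15
eef_pos: [605.4, 24.0, 69.4]
tcp_rot: [-3.141, -0.002, -0.131]
contact_force: [0.8, -0.1, -0.6]
opening: 0.002
grasp_force: 0.0
```

{"op": "play_rows", "data": {"rows": [{"dp": [0,0,0.15],"turn": [0,0,0],"fingers": 1},{"dp": [0,0,0.04],"turn": [0,0,0],"fingers": 1},{"dp": [0,0,0],"turn": [0,0,0],"fingers": 1},{"dp": [0,0,0],"turn": [0,0,0],"fingers": 1}]}}

```text
clock: 4.48
eef_pos: [604.5, 22.3, 60.2]
tcp_rot: [3.141, 0.001, -0.134]
contact_force: [-0.1, 0.5, -0.3]
opening: 0.0
grasp_force: 0.1
```

Cell 5 gives way with no resistance. Pushing it well open.

{"op": "play_rows", "data": {"rows": [{"dp": [0,0,0.25],"turn": [0,0,0],"fingers": 1},{"dp": [0,0,0.25],"turn": [0,0,0],"fingers": 1},{"dp": [0,0,0.1],"turn": [0,0,0],"fingers": 1},{"dp": [0,0,0],"turn": [0,0,0],"fingers": 1},{"dp": [0,0,0],"turn": [0,0,0],"fingers": 1}]}}

```text
clock: 4.9
eef_pos: [604.7, 23.0, 36.2]
tcp_rot: [3.141, 0.001, -0.133]
contact_force: [-0.3, 1.2, 0.7]
opening: 0.001
grasp_force: 0.1
```

```bash
python3 - <<'E'
from h import *
f=snap('wrist','w2.png'); print(r.sense()['eef_pos'],r.sense()['contact_force'],r.sense()['grasp_force'])
E
```

```text
[605.0162095   23.02684266  36.66850135] [ 0.38520936 -0.67045677  0.30025366] 0.09526429348625243
```

View pics/w2.png

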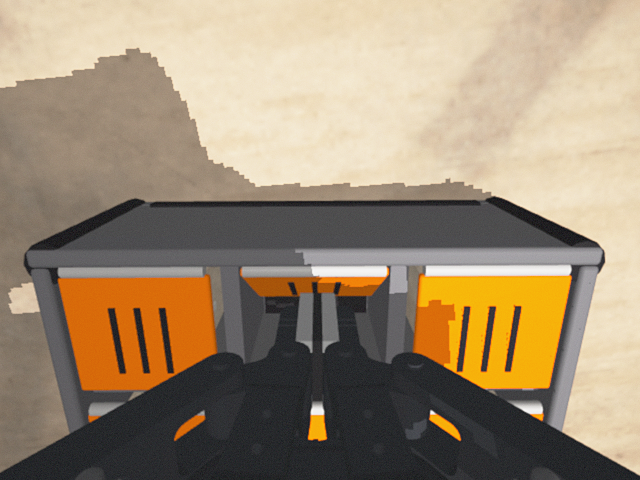

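Flap 5 is swung deep into its cell at (240..388, 268..295), with the fingers (317) centred in the mouth. Computing the cell centre, then going to the block.

```bash
python3 - <<'E'
from h import *
f=dict(np.load('pics/w2.npz'))
for p in((315,264),(240,268),(388,268),(60,268),(571,268),(60,389),(555,389)): print(p,np.round(onz(f,*p,67),1))
E
```

```text
(315, 264) [638.6  18.8  67. ]
(240, 268) [640.3  41.4  67. ]
(388, 268) [634.4  -2.8  67. ]
(60, 268) [647.4  95.2  67. ]
(571, 268) [627.1 -57.5  67. ]
(60, 389) [605.3 109.5  67. ]
(555, 389) [583.5 -54.9  67. ]
```

{"op": "play_rows", "data": {"rows": [{"dp": [0,0,-0.9],"turn": [0,0,0],"fingers": 1},{"dp": [0,0,-0.9],"turn": [0,0,0],"fingers": 1},{"dp": [0,0,-0.9],"turn": [0,0,0],"fingers": 1},{"dp": [0,0,-0.9],"turn": [0,0,0],"fingers": 1},{"dp": [0,0,-0.9],"turn": [0,0,0],"fingers": 0.6}]}}

```text
clock: 5.37
eef_pos: [605.0, 23.1, 219.2]
tcp_rot: [-3.141, -0.001, -0.133]
contact_force: [0.7, -0.4, -0.0]
opening: 0.126
grasp_force: 0.0
```

{"op": "play_rows", "data": {"rows": [{"dp": [-0.445,-0.854,0],"turn": [0,0,0],"fingers": 0},{"dp": [-0.445,-0.854,0],"turn": [0,0,0],"fingers": 0},{"dp": [-0.445,-0.854,0],"turn": [0,0,0],"fingers": 0},{"dp": [-0.445,-0.854,0],"turn": [0,0,0],"fingers": 0},{"dp": [-0.445,-0.854,0],"turn": [0,0,0],"fingers": 0}]}}

```text
clock: 5.78
eef_pos: [539.0, 205.7, 217.6]
tcp_rot: [-3.141, -0.001, -0.134]
contact_force: [-0.7, 0.0, 0.1]
opening: 0.846
grasp_force: 0.0
```

{"op": "play_rows", "data": {"rows": [{"dp": [-0.445,-0.854,0],"turn": [0,0,0],"fingers": 0},{"dp": [-0.445,-0.854,0],"turn": [0,0,0],"fingers": 0},{"dp": [-0.445,-0.854,0],"turn": [0,0,0],"fingers": 0},{"dp": [-0.445,-0.854,0],"turn": [0,0,0],"fingers": 0},{"dp": [0,0,0],"turn": [0,0,0],"fingers": 0}]}}

```text
clock: 6.2
eef_pos: [485.1, 354.8, 217.6]
tcp_rot: [-3.138, -0.0, -0.13]
contact_force: [-0.4, -0.2, -1.2]
opening: 1.002
grasp_force: 0.0
```

```bash
python3 - <<'E'
from h import *
f=snap('wrist','w3.png'); print(r.sense()['eef_pos'],r.sense()['tcp_rot'],r.sense()['opening'])
E
```

```text
[485.99873166 352.25020419 217.3734262 ] [-3.14027883e+00 -5.53926901e-04 -1.29083304e-01] 1.0028544804431685
```

View pics/w3.png

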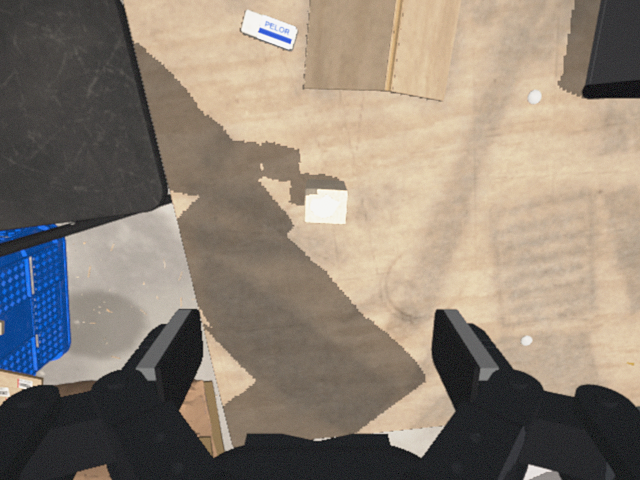

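The block's top face is at (305..347, 188..223), centre about (326,206), square to the tool.

```bash
python3 - <<'E'
from h import *
f=dict(np.load('pics/w3.npz')); g=cv2.cvtColor(f['pixels'],cv2.COLOR_RGB2GRAY)[170:240,290:360]
m=(cv2.cvtColor(f['pixels'],cv2.COLOR_RGB2HSV)[170:240,290:360,2]>228).astype(np.uint8)
c=max(cv2.findContours(m,0,2)[0],key=cv2.contourArea); R=cv2.minAreaRect(c); print(R)
u,v=R[0][0]+290,R[0][1]+170
q=np.array([onz(f,a+290,b+170,49) for a,b in cv2.boxPoints(R)]); print(np.round(q[:,:2],1).tolist(), onz(f,u,v,49))
T=dict(np.load('pics/top0.npz'))
print(two(f,(u,v),T,(162.4-.25+0,267.4-.1)))
E
```

```text
((35.73480224609375, 36.038673400878906), (41.94194793701172, 33.8478889465332), 3.0127875804901123)
[[478.8, 366.7], [506.1, 361.5], [500.1, 328.9], [472.7, 333.2]] [489.60377643 347.56641104  49.        ]
(array([488.25595546, 348.31272446,  46.47348099]), np.float64(2.0544169493194224))
```

{"op": "play_rows", "data": {"rows": [{"dp": [0.075,0.1,0],"turn": [0,0,0.45],"fingers": 0.1},{"dp": [0,0,1],"turn": [0,0,0],"fingers": 0.1},{"dp": [0,0,1],"turn": [0,0,0],"fingers": 0.1},{"dp": [0,0,1],"turn": [0,0,0],"fingers": 0.1},{"dp": [0,0,1],"turn": [0,0,0],"fingers": 0.1}]}}

```text
clock: 6.67
eef_pos: [490.3, 343.8, 56.1]
tcp_rot: [-3.141, -0.001, -0.181]
contact_force: [0.3, -0.9, -0.0]
opening: 0.897
grasp_force: 0.0
```

{"op": "play_rows", "data": {"rows": [{"dp": [0,0,0.63],"turn": [0,0,0],"fingers": 0.1},{"dp": [0,0,0],"turn": [0,0,0],"fingers": 0.1},{"dp": [0,0,0],"turn": [0,0,0],"fingers": 0.1}]}}

```text
clock: 6.92
eef_pos: [489.4, 343.5, 31.2]
tcp_rot: [3.14, 0.002, -0.181]
contact_force: [0.2, 0.2, 0.3]
opening: 0.896
grasp_force: 0.0
```

{"op": "play_rows", "data": {"rows": [{"dp": [0,-0.11,0],"turn": [0,0,0],"fingers": 0.3},{"dp": [0,0,0],"turn": [0,0,0],"fingers": 1},{"dp": [0,0,0],"turn": [0,0,0],"fingers": 1},{"dp": [0,0,0],"turn": [0,0,0],"fingers": 1},{"dp": [0,0,0],"turn": [0,0,0],"fingers": 1}], "force": 35}}

```text
clock: 7.33
eef_pos: [491.6, 349.8, 33.7]
tcp_rot: [-3.139, -0.002, -0.18]
contact_force: [-0.7, -1.0, 7.1]
opening: 0.382
grasp_force: 35.4
```

{"op": "play_rows", "data": {"rows": [{"dp": [0,0,0],"turn": [0,0,0],"fingers": 1},{"dp": [0,0,0],"turn": [0,0,0],"fingers": 1},{"dp": [0,0,-0.25],"turn": [0,0,0],"fingers": 1},{"dp": [0,0,-0.5],"turn": [0,0,0],"fingers": 1},{"dp": [0,0,-0.5],"turn": [0,0,0],"fingers": 1}]}}

```text
clock: 7.75
eef_pos: [490.0, 348.7, 82.8]
tcp_rot: [3.141, 0.001, -0.18]
contact_force: [1.1, -0.1, -0.1]
opening: 0.385
grasp_force: 35.2
```

{"op": "play_rows", "data": {"rows": [{"dp": [0,0,-0.9],"turn": [0,0,-0.45],"fingers": 1},{"dp": [0,0,-0.9],"turn": [0,0,0],"fingers": 1},{"dp": [0,0,-0.7],"turn": [0,0,0],"fingers": 1},{"dp": [0.449,0.856,0],"turn": [0,0,0],"fingers": 1},{"dp": [0.449,0.856,0],"turn": [0,0,0],"fingers": 1}]}}

```text
clock: 8.17
eef_pos: [518.1, 277.7, 185.5]
tcp_rot: [-3.138, -0.005, -0.13]
contact_force: [0.7, 0.3, -0.6]
opening: 0.389
grasp_force: 35.2
```

{"op": "play_rows", "data": {"rows": [{"dp": [0.449,0.856,0],"turn": [0,0,0],"fingers": 1},{"dp": [0.449,0.856,0],"turn": [0,0,0],"fingers": 1},{"dp": [0.449,0.856,0],"turn": [0,0,0],"fingers": 1},{"dp": [0.449,0.856,0],"turn": [0,0,0],"fingers": 1},{"dp": [0.449,0.856,0],"turn": [0,0,0],"fingers": 1}]}}

```text
clock: 8.58
eef_pos: [583.5, 92.9, 183.1]
tcp_rot: [-3.141, -0.001, -0.133]
contact_force: [1.1, 0.3, -1.3]
opening: 0.387
grasp_force: 35.2
```

{"op": "play_rows", "data": {"rows": [{"dp": [0.449,0.856,0],"turn": [0,0,0],"fingers": 1},{"dp": [0.449,0.856,0],"turn": [0,0,0],"fingers": 1},{"dp": [0,0,0],"turn": [0,0,0],"fingers": 1},{"dp": [0,0,0],"turn": [0,0,0],"fingers": 1}]}}

```text
clock: 8.92
eef_pos: [610.1, 20.1, 182.7]
tcp_rot: [-3.141, -0.001, -0.137]
contact_force: [0.8, 0.7, 0.4]
opening: 0.39
grasp_force: 35.3
```

```bash
python3 - <<'E'
from h import *
f=snap('wrist','w4.png'); print(r.sense()['eef_pos'],r.sense()['tcp_rot'],r.sense()['opening'])
E
python3 m2.py w4
```

```text
[609.63057181  21.51679397 182.46694632] [-3.14120492e+00 -3.96333651e-04 -1.35218998e-01] 0.3885764684206805
[613.8  22.2] [613.6  21.7] [278, 197, 71, 61, 3862]
[606.4 -34.1] [606.6 -33.3] [361, 197, 73, 60, 3940]
[620.9  77.5] [620.4  76.7] [194, 198, 74, 60, 3873]
[554.7 -27.7] [558.5 -31.5] [360, 270, 68, 54, 2452]
[569.2  84.1] [572.8  86.4] [202, 271, 69, 54, 2635]
```

View pics/w4.png

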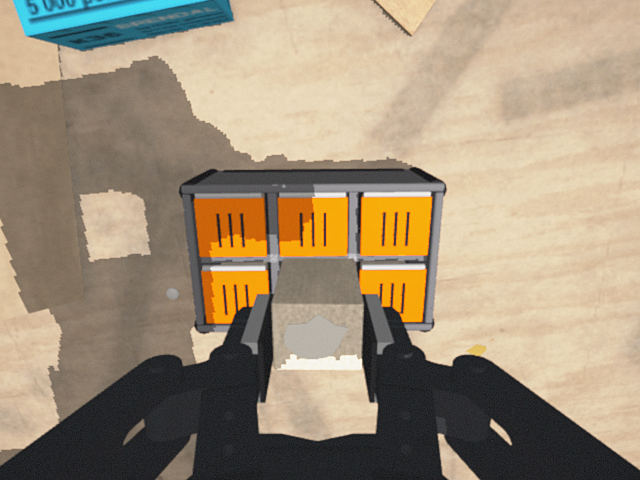

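The block is held upright, its far face at (273..362, 258..303), with flap 5 at (278..349, 197..258). Checking the block's offset in the hand.

```bash
python3 - <<'E'
from h import *
f=dict(np.load('pics/w4.npz'))
for z in (149,151,153): print(z,[np.round(onz(f,u,258,z),1).tolist() for u in(280,358)])
for z in (198,200,202): print(z,[np.round(onz(f,u,v,z),1).tolist() for u,v in((273,303),(362,303),(281,364),(355,364))])
E
```

```text
149 [[624.1, 35.6, 149.0], [619.1, -0.9, 149.0]]
151 [[624.8, 35.3, 151.0], [619.9, -0.8, 151.0]]
153 [[625.6, 35.0, 153.0], [620.7, -0.7, 153.0]]
198 [[625.3, 33.5, 198.0], [621.0, 2.3, 198.0], [600.0, 34.8, 198.0], [596.3, 7.5, 198.0]]
200 [[626.3, 33.1, 200.0], [622.1, 2.4, 200.0], [601.4, 34.4, 200.0], [597.7, 7.5, 200.0]]
202 [[627.2, 32.8, 202.0], [623.1, 2.5, 202.0], [602.8, 34.0, 202.0], [599.2, 7.5, 202.0]]
```

{"op": "play_rows", "data": {"rows": [{"dp": [0.07,-0.06,0],"turn": [0,0,0],"fingers": 1},{"dp": [0,0,0.8],"turn": [0,0,0],"fingers": 1},{"dp": [0,0,0.8],"turn": [0,0,0],"fingers": 1},{"dp": [0,0,0.35],"turn": [0,0,0],"fingers": 1},{"dp": [0,0,0],"turn": [0,0,0],"fingers": 1}]}}

```text
clock: 9.38
eef_pos: [610.0, 25.8, 100.4]
tcp_rot: [3.141, 0.006, -0.131]
contact_force: [-1.0, 0.2, -1.2]
opening: 0.389
grasp_force: 35.2
```

{"op": "play_rows", "data": {"rows": [{"dp": [0,0,0.1],"turn": [0,0,0],"fingers": 1},{"dp": [0,0,0.1],"turn": [0,0,0],"fingers": 1},{"dp": [0,0,0],"turn": [0,0,0],"fingers": 1}]}}

```text
clock: 9.63
eef_pos: [613.4, 24.7, 96.4]
tcp_rot: [-3.141, -0.001, -0.133]
contact_force: [-0.6, 0.8, -0.9]
opening: 0.389
grasp_force: 35.3
```

{"op": "play_rows", "data": {"rows": [{"dp": [-0.02,0.03,0.15],"turn": [0,0,0],"fingers": 1},{"dp": [0,0,0.15],"turn": [0,0,0],"fingers": 1},{"dp": [0,0,0.15],"turn": [0,0,0],"fingers": 1},{"dp": [0,0,0],"turn": [0,0,0],"fingers": 1}]}}

```text
clock: 9.97
eef_pos: [611.0, 22.9, 76.4]
tcp_rot: [3.141, 0.002, -0.133]
contact_force: [-1.4, -0.4, -1.1]
opening: 0.388
grasp_force: 35.3
```

{"op": "play_rows", "data": {"rows": [{"dp": [0,0,0.1],"turn": [0,0,0],"fingers": 1},{"dp": [0,0,0.1],"turn": [0,0,0],"fingers": 1},{"dp": [0,0,0],"turn": [0,0,0],"fingers": 1}]}}

```text
clock: 10.22
eef_pos: [611.4, 22.9, 68.8]
tcp_rot: [3.141, 0.001, -0.133]
contact_force: [-0.2, -0.7, -1.1]
opening: 0.39
grasp_force: 35.3
```

{"op": "play_rows", "data": {"rows": [{"dp": [0,0,0.05],"turn": [0,0,0],"fingers": 1},{"dp": [0,0,0.05],"turn": [0,0,0],"fingers": 1},{"dp": [0,0,0],"turn": [0,0,0],"fingers": 1}]}}

```text
clock: 10.47
eef_pos: [611.7, 23.0, 65.4]
tcp_rot: [3.142, 0.0, -0.133]
contact_force: [-0.8, 0.3, -0.2]
opening: 0.384
grasp_force: 35.3
```

```bash
python3 - <<'E'
from h import *
f=snap('wrist','w5.png'); print(r.sense()['eef_pos'],r.sense()['contact_force'])
E
```

```text
[611.7057126   23.00867315  65.50115192] [-0.18858484  0.41015743 -0.53418067]
```

View pics/w5.png

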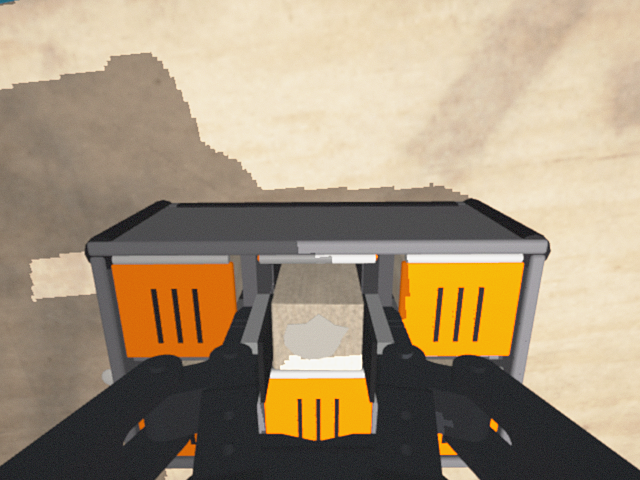

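The block is down in the cell mouth at (273..362, 265..370), with flap 5 swung down behind it. Lowering gently until contact.

{"op": "play_rows", "data": {"rows": [{"dp": [0,0,0.06],"turn": [0,0,0],"fingers": 1},{"dp": [0,0,0.05],"turn": [0,0,0],"fingers": 1},{"dp": [0,0,0],"turn": [0,0,0],"fingers": 1}]}}

```text
clock: 10.77
eef_pos: [611.6, 23.0, 60.9]
tcp_rot: [3.142, 0.0, -0.133]
contact_force: [-0.2, 1.0, -0.4]
opening: 0.389
grasp_force: 35.3
```

{"op": "play_rows", "data": {"rows": [{"dp": [0,0,0.05],"turn": [0,0,0],"fingers": 1},{"dp": [0,0,0.03],"turn": [0,0,0],"fingers": 1},{"dp": [0,0,0],"turn": [0,0,0],"fingers": 1}]}}

```text
clock: 11.02
eef_pos: [611.7, 23.0, 57.8]
tcp_rot: [3.142, 0.0, -0.133]
contact_force: [-0.1, -0.3, -1.1]
opening: 0.386
grasp_force: 35.3
```

{"op": "play_rows", "data": {"rows": [{"dp": [0,0,0.05],"turn": [0,0,0],"fingers": 1},{"dp": [0,0,0.03],"turn": [0,0,0],"fingers": 1},{"dp": [0,0,0],"turn": [0,0,0],"fingers": 1}]}}

```text
clock: 11.27
eef_pos: [611.6, 23.0, 54.6]
tcp_rot: [3.142, 0.0, -0.133]
contact_force: [-0.2, -1.3, -0.0]
opening: 0.383
grasp_force: 35.3
```

{"op": "play_rows", "data": {"rows": [{"dp": [0,0,0.05],"turn": [0,0,0],"fingers": 1},{"dp": [0,0,0.03],"turn": [0,0,0],"fingers": 1},{"dp": [0,0,0],"turn": [0,0,0],"fingers": 1}]}}

```text
clock: 11.52
eef_pos: [611.6, 23.0, 51.4]
tcp_rot: [3.142, 0.0, -0.133]
contact_force: [-0.1, 0.2, -1.4]
opening: 0.385
grasp_force: 35.3
```

{"op": "play_rows", "data": {"rows": [{"dp": [0,0,0.05],"turn": [0,0,0],"fingers": 1},{"dp": [0,0,0.04],"turn": [0,0,0],"fingers": 1},{"dp": [0,0,0],"turn": [0,0,0],"fingers": 1}]}}

```text
clock: 11.77
eef_pos: [612.0, 23.0, 50.5]
tcp_rot: [-3.142, -0.0, -0.133]
contact_force: [-9.1, -0.4, 25.3]
opening: 0.388
grasp_force: 49.4
```

Contact. Backing off slightly and releasing with a small opening.

{"op": "play_rows", "data": {"rows": [{"dp": [0,0,-0.06],"turn": [0,0,0],"fingers": 1},{"dp": [0,0,0],"turn": [0,0,0],"fingers": 0.54},{"dp": [0,0,0],"turn": [0,0,0],"fingers": 0.54},{"dp": [0,0,0],"turn": [0,0,0],"fingers": 0.54},{"dp": [0,0,0],"turn": [0,0,0],"fingers": 0.54}]}}

```text
clock: 12.18
eef_pos: [612.3, 22.8, 51.4]
tcp_rot: [3.141, -0.001, -0.133]
contact_force: [-3.5, -0.6, 11.8]
opening: 0.45
grasp_force: 36.6
```

{"op": "play_rows", "data": {"rows": [{"dp": [0,0,-0.3],"turn": [0,0,0],"fingers": 0.54},{"dp": [0,0,-0.6],"turn": [0,0,0],"fingers": 0.54},{"dp": [0,0,-0.9],"turn": [0,0,0],"fingers": 1},{"dp": [0,0,-0.3],"turn": [0,0,0],"fingers": 1},{"dp": [0,0,0],"turn": [0,0,0],"fingers": 1}]}}

```text
clock: 12.6
eef_pos: [614.4, 23.1, 138.1]
tcp_rot: [-3.14, -0.006, -0.133]
contact_force: [1.1, 0.4, 0.6]
opening: 0.038
grasp_force: 0.0
```

```bash
python3 - <<'E'
from h import *
f=snap('wrist','w6.png'); print(r.sense()['eef_pos'],r.sense()['contact_force'],r.sense()['opening'])
E
```

```text
[613.13371447  23.08405628 136.0494    ] [ 0.32427617  0.36631193 -0.82683538] 0.0018148776381386646
```

View pics/w6.png

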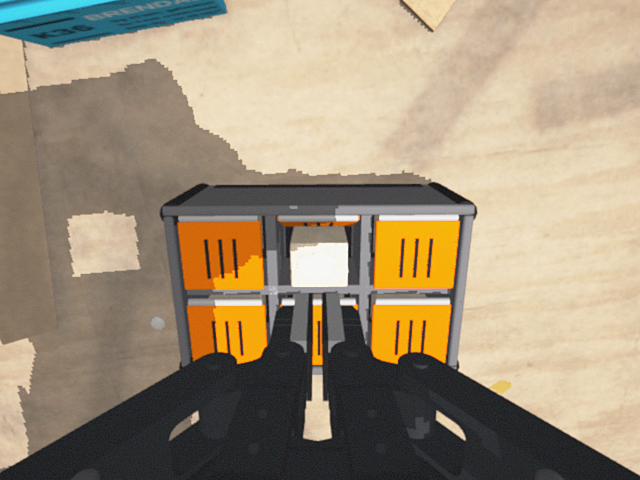

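The block stands in cell 5 (top face at (290..350, 226..286)). Now pressing its top with shut fingers to seat it and measure its height.

{"op": "play_rows", "data": {"rows": [{"dp": [-0.05,0,0.8],"turn": [0,0,0],"fingers": 1},{"dp": [0,0,0.7],"turn": [0,0,0],"fingers": 1},{"dp": [0,0,0.1],"turn": [0,0,0],"fingers": 1},{"dp": [0,0,0],"turn": [0,0,0],"fingers": 1}]}}

```text
clock: 12.98
eef_pos: [607.5, 23.2, 67.6]
tcp_rot: [3.141, 0.006, -0.133]
contact_force: [-0.9, 0.6, -0.2]
opening: -0.004
grasp_force: 0.0
```

{"op": "play_rows", "data": {"rows": [{"dp": [0,0,0.06],"turn": [0,0,0],"fingers": 1},{"dp": [0,0,0.06],"turn": [0,0,0],"fingers": 1},{"dp": [0,0,0],"turn": [0,0,0],"fingers": 1}]}}

```text
clock: 13.23
eef_pos: [610.5, 23.3, 66.4]
tcp_rot: [-3.141, -0.001, -0.133]
contact_force: [-0.2, -0.7, 0.2]
opening: -0.001
grasp_force: 0.0
```

{"op": "play_rows", "data": {"rows": [{"dp": [0,0,0.06],"turn": [0,0,0],"fingers": 1},{"dp": [0,0,0.04],"turn": [0,0,0],"fingers": 1},{"dp": [0,0,0],"turn": [0,0,0],"fingers": 1}]}}

```text
clock: 13.48
eef_pos: [609.9, 23.3, 61.8]
tcp_rot: [-3.142, -0.0, -0.133]
contact_force: [-0.2, 0.3, -0.6]
opening: -0.003
grasp_force: 0.0
```

{"op": "play_rows", "data": {"rows": [{"dp": [0,0,0.04],"turn": [0,0,0],"fingers": 1},{"dp": [0,0,0],"turn": [0,0,0],"fingers": 1},{"dp": [0,0,0],"turn": [0,0,0],"fingers": 1}]}}

```text
clock: 13.73
eef_pos: [610.1, 23.3, 60.3]
tcp_rot: [-3.142, -0.0, -0.133]
contact_force: [-0.1, -0.2, 1.2]
opening: 0.001
grasp_force: 0.8
```

{"op": "play_rows", "data": {"rows": [{"dp": [0,0,0.05],"turn": [0,0,0],"fingers": 1},{"dp": [0,0,0],"turn": [0,0,0],"fingers": 1},{"dp": [0,0,0],"turn": [0,0,0],"fingers": 1}]}}

```text
clock: 13.98
eef_pos: [610.1, 23.3, 58.3]
tcp_rot: [-3.141, -0.001, -0.133]
contact_force: [0.2, -0.6, 4.5]
opening: 0.002
grasp_force: 2.2
```

{"op": "play_rows", "data": {"rows": [{"dp": [0,0,-0.2],"turn": [0,0,0],"fingers": 1},{"dp": [0,0,-0.9],"turn": [0,0,0],"fingers": 1},{"dp": [0,0,-0.9],"turn": [0,0,0],"fingers": 1},{"dp": [0,0,-0.9],"turn": [0,0,0],"fingers": 1},{"dp": [0,0,0],"turn": [0,0,0],"fingers": 1}]}}

```text
clock: 14.4
eef_pos: [613.6, 23.4, 181.5]
tcp_rot: [-3.14, -0.01, -0.133]
contact_force: [2.0, -0.6, 0.6]
opening: 0.001
grasp_force: 0.0
```

```bash
python3 - <<'E'
from h import *
f=snap('wrist','w7.png'); print(r.sense()['eef_pos'],r.sense()['contact_force'])
cv2.imwrite('pics/w7c.png',cv2.resize(f['pixels'][180:380,170:470,::-1],None,fx=2.5,fy=2.5))
E
```

```text
[612.2853761   23.35306066 178.54370024] [ 0.09635394  0.53740532 -0.37952801]
```

View pics/w7c.png

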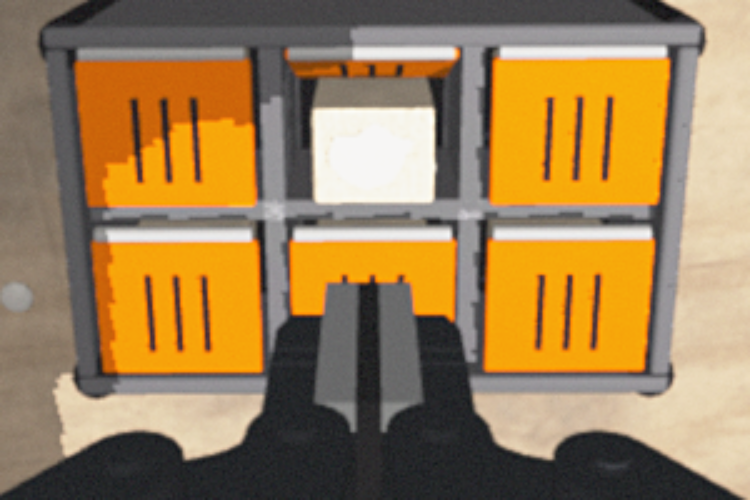

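The block stands square in cell 5, flap folded behind it. When pressed, its top met the fingers about 61 mm up and sprang on the floor pad, so it's home. The arm is clear.

```bash
python3 -c "
from rig import r
print(r.sign_off())"
```

```text
the job is handed in; nothing more can be done
None
```

I found the empty cell by feel (cell 5, far row, middle) and put the loose block upright in it, down on its floor pad, then let go and handed the job in; the sign-off gave no verdict.

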